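# Gather the buttons in one corner of the tray

## Robot

A 6-joint arm with a two-finger parallel gripper is mounted at the origin on the work surface. World frame = base frame: x ahead of the robot, y to its left, z up, the work surface at z = 0. Lengths are in m, angles in rad, forces in N, time in s.
With the tool pointing down it reaches from about 0.25 to 0.775 m from the base axis. Payload 4 kg.
Tool frame: the origin (TCP) lies midway between the tips of the shut fingers; the grasp point (between the pads) lies 19 mm behind it (arm.grip_depth is the distance from the TCP to the grasp point, in m); z points along the fingers, y is the line along which they close (so a half turn about z gives the same grasp; the last joint's range is limited). The gripper opens to 94 mm and grips with 3 to 60 N. Pads are 16 mm wide; open, the fingers measure 119 mm over their backs; the gripper's body (75 mm by 177 mm) begins 78 mm behind the grasp point.
Start: joints at [1.061, 0.087, 1.371, -0, 1.684, -0.103], TCP at [0.218, 0.505, 0.206] pointing down, gripper open.
Joint ranges: [-3.1, 3.1], [-0.76, 2.03], [0.27, 2.55], [-1.08, 4.22], [0.17, 2.65], [-2.57, 2.57]. Speed limits (rad/s): [2.79, 2.79, 3.14, 3.14, 3.14, 3.14].

## Interface

Orientations are given as a unit quaternion [w, x, y, z].
In Python, from workcell import arm gives the robot as it stands.
- The arm moves only by the tool carry_out, never from a script. Its argument "series" is a list of rows, each a list of 7 numbers: the shift along the tool's x, y, z in m, then the turn, a rotation vector about the tool's x, y, z in degrees, then the closure, from -1 (fully open) to 1 (shut). A call has 1 to 20 rows; each row is the pose to reach, as a shift and turn from the pose commanded when the call began, along the tool's axes at that moment; what a row does not reach only later rows make up. A row lasts 1/10 s, in which the tool goes at most 50 mm and 8.59 degrees, less where a joint would pass 70% of its speed; a pose out of reach is approached as far as the arm can. A call with a gripper value outside its range is refused whole. The fingers move at their own pace and stop on an object; "newtons" is the grip in N (left out, the last holds). Time passes only in rows, so rows that repeat a pose let the fingers close. It gives the time, the measured TCP pose, the force, the opening and the grip force at its end, in the units of the state.
- arm.state(): the state, without advancing time (a new reading comes with each control period).
- arm.camera(name): name is "scene" or "top"; returns a dict with "frame" (400x640x3 uint8, red, green, blue), "range_z" (400x640 float32, m along the optical axis (not along the pixel's ray), 0 where there is no reading), "fx", "fy", "cx", "cy" (pixels), "T" (4x4, takes a point from camera to world coordinates). Camera axes: x right, y up, looking along -z (the intrinsics and any distortion apply to the point x, -y, -z); pixel columns grow to the right and rows downward; lengths in m; the calibration is good to about 2 mm. A picture is of the moment at which its call begins.
- arm.job_done(): hands the job in; it is judged then, once.
Trained networks look in a picture, given as the dict that the camera call returned (one of the last four; its "shot" number tells which), for a name from the list of things; names that differ only in an ending like _2 or _b are one class to them, and where a whole thing is asked for, a point or a joint stands for the part that bears it (a point fixed in the world has none). Each returns a list of dicts, best first, with "p" (0 to 1); they miss things now and then, are a little off and sometimes report something else, mostly with a low value. They report only what shows in the picture. A call takes as long as a camera call.
- arm.spot_in(picture, target): "centre" ([x, y, z] in m, in world coordinates, good to about 4 mm: the middle of the surface that is visible of it).
- arm.mark_of(picture, target): "centre" ([x, y, z] in m, in world coordinates, good to about 4 mm: a listed point, or the origin of a listed thing).
The state is a dict: "time_s": time; "qpos": joint angles; "qd": joint speeds; "joint_torque": joint torques, N m; "eef_pos": TCP position; "tool_rot": TCP orientation; "wrist_force": force on the tool from outside, world axes, zero at the start; "torque": the same for the moment, N m; "opening": opening from 0.0 (shut) to 1.0 (fully open); "finger_force": force on a finger pad.
Only numpy, scipy, OpenCV 4.12 (cv2) and the standard library are available. Lean on these libraries where they do the work, as an engineer would, in place of code of your own. Each camera call takes 0.05 s, during which the arm holds its last target. There are 200 camera calls.

## Task

Clear the static first: squeeze the orange trigger of the anti-static pistol fully home against its spring, hold it a moment, and let it spring right back out. Then pick up the button tray by its blue bar and, clear of the table, tilt it about 30 degrees down towards its pink corner until all five brass buttons have slid into that corner. Finish while still holding the tray tilted and still in the air with the buttons in the corner, and leave the jar, the tin and the blue chalk box alone.

Things in the scene. Friction and masses are not known exactly. Their poses are not given: they have to be found in the camera images.
- gun: Anti-static pistol lying on its side on a low fixed stand. Origin on the table under the barrel's middle, axes: x from the grip's free end to the barrel, the barrel points along -y, z up. Grey barrel housing 36 x 140 x 32 mm, top 76 mm above the table; straight grey grip, 30 mm wide (y), 28 mm high, sticks out 110 mm towards the robot; orange trigger beside it on the -y side.
- gun_pinch (a point): where to pinch grip and trigger together, closing along its y (axes as the pistol's): at (-60, 16.5, 60) mm from the pistol's origin, midway between the grip's back (flat face at y +23.5 mm from here) and the squeezed trigger's outer face (y -23.5 mm; about -36 mm when out). Barrel housing 42 mm away in +x, grip ends 68 mm away in -x. Free above; below only the table.
- trigger (a joint): orange trigger, hinged about a vertical axis beside the barrel, 22 mm high, reaching 20 mm past the pinch point in -x: 0 = out (at rest), 0.30 rad = fully squeezed (its stop), parallel to the grip. It springs back by itself; at the pinch point it takes about 3.5 N at first and 7 N at the stop.
- tray: white open tray for buttons, 200 x 150 x 50 mm (x, y, z), wall and floor 4 mm, about 0.32 kg, with a blue carrying bar across its middle. Loose, standing on the table. Origin at the centre of its underside; z up through its mouth. Its corner at -x -y is marked pink. Polished inside: buttons begin to slide at a tilt of about 11 to 14 degrees, more along a wall.
- tray_bar (a point): centre of the tray's blue carrying bar, half-way up it, 100 mm above the tray's underside; axes as the tray's. The bar runs along y (162 mm), is 16 mm wide in x and 20 mm high (90 to 110 mm above the underside), so grip it across x at this point; 40 mm of free space below it down to the rim's height.
- tray_corner (a point): inside of the tray's pink corner, on the inner floor: at (-96, -71, +4) mm from the tray's origin, in the tray's axes.
- button1_mid (a point): centre of a loose brass button, a disc of 18 mm diameter, 7 mm high, 13 g, lying flat in the tray at first
- button2_mid (a point): centre of a loose brass button, a disc of 18 mm diameter, 7 mm high, 13 g, lying flat in the tray at first
- button3_mid (a point): centre of a loose brass button, a disc of 18 mm diameter, 7 mm high, 13 g, lying flat in the tray at first
- button4_mid (a point): centre of a loose brass button, a disc of 18 mm diameter, 7 mm high, 13 g, lying flat in the tray at first
- button5_mid (a point): centre of a loose brass button, a disc of 18 mm diameter, 7 mm high, 13 g, lying flat in the tray at first
- jar: bystander: amber jar with an orange cap, 70 mm diameter, 100 mm high, origin under its centre; to be left standing where it is
- tin: bystander: small steel tin, 44 mm diameter, 48 mm high, origin under its centre; to be left standing where it is
- chalkbox: bystander: blue chalk box, 85 x 32 x 22 mm, origin under its centre; to be left standing where it is

How it is judged:
By the outcome, as a careful person would: the job done as asked, in the order asked, and still so for the second after the job is handed in, while the arm keeps its last pose, push and grip.
It also fails if it takes over 48 s, if anything falls off the work surface, if the arm or the gripper's body presses on something with over 40 N, if the wrist force passes 120 N, or if a joint passes its speed limit or range.

## Working session

There is one attempt and no reset: what is moved stays moved. The work goes in short steps, Python scripts to look and compute and a tool call to move; the robot and the scene stay as the last step left them, time stands still between calls to the robot, and variables do not carry over. Pictures are saved under pics/ and viewed, at most 10 in all, crops included, and the job is handed in when it is done.

Besides the shell and the picture viewer there is one more tool, called after ">>>" by a JSON object that holds its "api" and its "payload". carry_out: Moves the arm, as the interface text tells. Its arguments: {"type":"object","properties":{"series":{"type":"array","items":{"type":"array","items":{"type":"number"}}},"newtons":{"type":"number"}},"required":["series"]}

```bash
mkdir -p pics; python3 - <<'E'
from workcell import arm
import cv2, numpy as np
s=arm.state(); print({k:np.round(v,3).tolist() for k,v in s.items()})
for n in("top","scene"):
    p=arm.camera(n); cv2.imwrite(f"pics/{n}0.png",p["frame"][:,:,::-1]); np.savez(f"{n}0.npz",**{k:p[k] for k in("frame","range_z","fx","fy","cx","cy","T")}); print(n,p.keys(),p["T"].round(3).tolist())
    for t in("gun","gun_pinch","trigger","tray","tray_bar","tray_corner","jar","tin","chalkbox","button1_mid"):
        for f in(arm.mark_of,arm.spot_in):
            try: print(t,f.__name__,[(np.round(d["centre"],3).tolist(),round(d["p"],2)) for d in f(p,t)[:5]])
            except Exception as e: print(t,e)
E
```

```text
{'time_s': 0.0, 'qpos': [1.061, 0.088, 1.372, 0.0, 1.684, -0.103], 'qd': [0.001, 0.001, -0.002, -0.002, -0.001, 0.0], 'joint_torque': [-0.0, -34.02, -30.242, 0.072, 0.033, -0.0], 'eef_pos': [0.217, 0.505, 0.204], 'tool_rot': [-0.0, 0.202, 0.979, -0.001], 'wrist_force': [-0.269, -0.209, 0.203], 'torque': [0.025, 0.015, 0.042], 'finger_force': 0.0, 'opening': 0.997}
top dict_keys(['frame', 'range_z', 'fx', 'fy', 'cx', 'cy', 'T', 'shot']) [[-0.004, 0.988, -0.154, 0.385], [-1.0, -0.002, 0.013, -0.011], [0.012, 0.154, 0.988, 1.112], [0.0, 0.0, 0.0, 1.0]]
gun call [([0.614, 0.306, 0.002], 0.56)]
gun call [([0.607, 0.304, 0.073], 0.96)]
gun_pinch call [([0.555, 0.338, 0.06], 0.94)]
gun_pinch call [([0.608, 0.308, 0.071], 0.66)]
trigger it knows: button1_mid, button2_mid, button3_mid, button4_mid, button5_mid, chalkbox, gun, gun_pinch, jar, tin, tray, tray_bar, tray_corner
trigger call []
tray call [([0.565, -0.093, 0.004], 0.89)]
tray call [([0.564, -0.095, 0.007], 0.91)]
tray_bar call [([0.566, -0.089, 0.101], 0.64)]
tray_bar call [([0.568, -0.092, 0.005], 0.69), ([0.322, 0.147, 0.026], 0.
[... 1100 characters left out ...]
89, -0.0], 0.78)]
tray call [([0.572, -0.084, 0.016], 0.94)]
tray_bar call [([0.565, -0.089, 0.1], 0.77), ([0.525, -0.204, 0.002], 0.57)]
tray_bar call [([0.573, -0.082, 0.015], 0.71), ([0.338, 0.148, 0.023], 0.45)]
tray_corner call [([0.528, -0.202, 0.007], 0.94), ([0.499, -0.081, 0.009], 0.39)]
tray_corner call [([0.569, -0.09, 0.016], 0.62)]
jar call [([0.809, 0.036, 0.003], 0.75)]
jar call [([0.83, 0.033, 0.091], 0.6)]
tin call [([0.703, -0.366, -0.001], 0.62)]
tin call [([0.712, -0.359, 0.044], 0.86)]
chalkbox call [([0.321, 0.149, -0.0], 0.74)]
chalkbox call [([0.337, 0.15, 0.022], 0.52)]
button1_mid call [([0.5, -0.082, 0.009], 0.51), ([0.564, -0.088, -0.0], 0.18)]
button1_mid call []
```

View pics/top0.png

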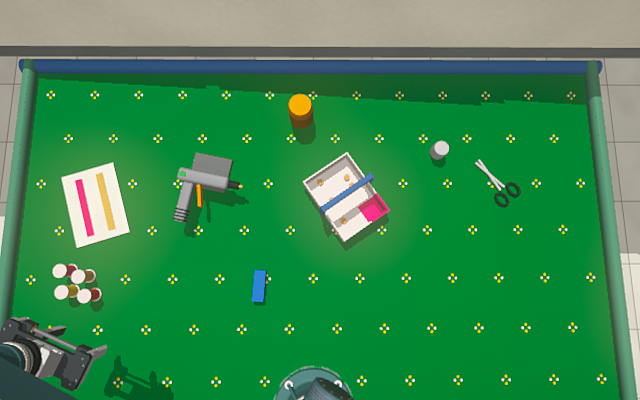

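View pics/scene0.png

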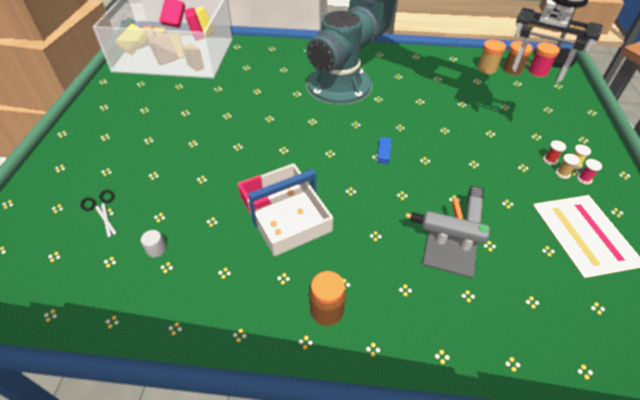

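The top view shows the pistol's grip at about (185,205), its barrel at (205,175) and the trigger at (199,195). The tray is at (346,197) with its pink corner at (375,208) and its bar running from (325,208) to (372,178). Next I'll measure the yaws with depth.

```bash
cat > h.py <<'E'
import numpy as np, cv2
def cloud(p):
    z=p["range_z"]; v,u=np.mgrid[:z.shape[0],:z.shape[1]]
    P=np.stack([(u-p["cx"])/p["fx"]*z,-(v-p["cy"])/p["fy"]*z,-z],-1)
    T=np.asarray(p["T"]); W=P@T[:3,:3].T+T[:3,3]; W[z==0]=np.nan
    return W
def rect(xy):
    c,s,a=cv2.minAreaRect((xy*1000).astype(np.float32)); return np.round(c,1),np.round(s,1),round(a,1)
E
python3 - <<'E'
from h import *
for n in("top","scene"):
    p=np.load(f"{n}0.npz"); W=cloud(p); F=p["frame"].astype(int); r,g,b=F[...,0],F[...,1],F[...,2]
    x,y,z=W[...,0],W[...,1],W[...,2]
    print(n)
    m=(abs(x-.565)<.13)&(abs(y+.09)<.13)&(z>.085)&(z<.125)
    print("bar",m.sum(),rect(W[m][:,:2]),np.median(z[m]), W[m].mean(0))
    q=W[m][:,:2]; u,s,vt=np.linalg.svd(q-q.mean(0),full_matrices=False); print("dir",np.degrees(np.arctan2(vt[0,1],vt[0,0])))
    G=(abs(x-.58)<.13)&(abs(y-.31)<.11)&(z>.03)
    org=G&(r>180)&(b<90)&(g>70)
    print("trig",org.sum(),W[org][:,:2].min(0),W[org][:,:2].max(0),np.median(z[org])); q=W[org][:,:2]; u,s,vt=np.linalg.svd(q-q.mean(0),full_matrices=False); print("dir",np.degrees(np.arctan2(vt[0,1],vt[0,0])),q.mean(0))
    # grip: grey, high, x<0.575
    gr=G&~org&(z>.066)&(abs(r-g)<30)
    for lo in np.arange(.48,.66,.01):
        k=gr&(x>lo)&(x<lo+.01)
        if k.sum()>2: print(round(lo,3),k.sum(),np.round([y[k].min(),y[k].max(),y[k].mean(),np.median(z[k])],4))
E
```

```text
top
bar 417 (array([564.3, -91.3]), array([ 18.5, 162. ]), 34.5) 0.10936114060602997 [ 0.56323855 -0.09012487  0.10886148]
dir 124.4267819854589
trig 77 [0.53396605 0.30068986] [0.60867693 0.36441414] 0.07047069501014724
dir -167.55110757022024 [0.56639646 0.30658944]
0.49 31 [0.3403 0.3669 0.3517 0.0732]
0.5 48 [0.3392 0.3701 0.353  0.0735]
0.51 36 [0.3373 0.3666 0.3503 0.0737]
0.52 50 [0.3339 0.3656 0.3486 0.0736]
0.53 45 [0.3339 0.3618 0.3465 0.0734]
0.54 43 [0.3314 0.3598 0.3439 0.0734]
0.55 41 [0.3278 0.3591 0.3426 0.073 ]
0.56 46 [0.3267 0.3553 0.3401 0.0736]
0.57 44 [0.3245 0.3534 0.3375 0.0749]
0.58 106 [0.2032 0.3512 0.2746 0.0722]
0.59 190 [0.2015 0.3495 0.2723 0.0741]
0.6 202 [0.2048 0.3615 0.2884 0.0754]
0.61 139 [0.2315 0.3622 0.2968 0.0757]
0.62 87 [0.2664 0.3639 0.3135 0.0752]
0.63 35 [0.3061 0.3605 0.3402 0.0733]
scene
bar 724 (array([567.2, -89.9]), array([ 22.2, 162.4]), 34.5) 0.10689765983428118 [ 0.57236655 -0.0908622   0.10402505]
dir -55.6729204757544
trig 41 [0.53990597 0.29894477] [0.59030662 0.31189723] 0.06901316007244984
dir 7.824018370027062 [0.56547407 0.30431291]
0.49 6 [0.3423 0.3577 0.3485 0.0723]
0.5 41 [0.34   0.3702 0.3545 0.0731]
0.51 43 [0.3388 0.3675 0.3531 0.0728]
0.52 47 [0.3363 0.3655 0.3507 0.073 ]
0.53 43 [0.3349 0.3648 0.3496 0.0721]
0.54 41 [0.3324 0.3611 0.3456 0.0727]
0.55 45 [0.3304 0.36   0.3452 0.0725]
0.56 44 [0.3295 0.3585 0.3439 0.0729]
0.57 48 [0.326  0.3546 0.339  0.0724]
0.58 62 [0.2066 0.3526 0.319  0.0725]
0.59 183 [0.2019 0.3515 0.272  0.0732]
0.6 197 [0.2038 0.3507 0.2756 0.0742]
0.61 228 [0.2291 0.3661 0.2828 0.0746]
0.62 191 [0.2419 0.3669 0.2997 0.0737]
0.63 144 [0.2898 0.3618 0.3325 0.0722]
0.64 19 [0.3347 0.3602 0.3502 0.0693]
```

>>> {"api": "carry_out", "payload": {"series": [[-0.05, -0.003, 0, 0, 0, 0, -1], [-0.1, -0.006, 0.01, 0, 0, -4, -1], [-0.15, -0.009, 0.02, 0, 0, -8, -1], [-0.2, -0.012, 0.03, 0, 0, -10.8, -1], [-0.25, -0.015, 0.04, 0, 0, -10.8, -1], [-0.3, -0.018, 0.05, 0, 0, -10.8, -1], [-0.35, -0.02, 0.054, 0, 0, -10.8, -1], [-0.38, -0.021, 0.054, 0, 0, -10.8, -1], [-0.38, -0.021, 0.054, 0, 0, -10.8, -1], [-0.38, -0.021, 0.054, 0, 0, -10.8, -1], [-0.38, -0.021, 0.054, 0, 0, -10.8, -1], [-0.38, -0.021, 0.054, 0, 0, -10.8, -1]]}}

```text
time_s: 3.2
eef_pos: [0.5571, 0.3366, 0.1521]
tool_rot: [0.0, 0.108, 0.994, 0.0]
wrist_force: [0.0, 0.5, -0.3]
opening: 0.999
finger_force: 0.0
```

>>> {"api": "carry_out", "payload": {"series": [[0, -0.0015, 0.04, 0, 0, 0, -1], [0, -0.0015, 0.075, 0, 0, 0, -1], [0, -0.0015, 0.1, 0, 0, 0, -1], [0, -0.0015, 0.111, 0, 0, 0, -1], [0, -0.0015, 0.111, 0, 0, 0, -1], [0, -0.0015, 0.111, 0, 0, 0, -1]]}}

```text
time_s: 3.8
eef_pos: [0.5585, 0.3349, 0.0422]
tool_rot: [0.001, 0.109, 0.994, 0.001]
wrist_force: [0.7, 0.2, 0.6]
opening: 0.999
finger_force: 0.0
```

```bash
python3 - <<'E'
from workcell import arm
import cv2
for n in("top","scene"):
    p=arm.camera(n); f=p["frame"][:,:,::-1]
    c=f[130:250,130:290] if n=="top" else f[150:290,380:540]
    cv2.imwrite(f"pics/{n}1.png",cv2.resize(c,None,fx=3,fy=3))
import numpy as np
a=cv2.imread("pics/top1.png");b=cv2.imread("pics/scene1.png");
b=b[:a.shape[0]]; o=cv2.resize(np.hstack([a,b]),(800,300)); cv2.imwrite("pics/c1.png",o)
E
```

```text
(no output)
```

View pics/c1.png

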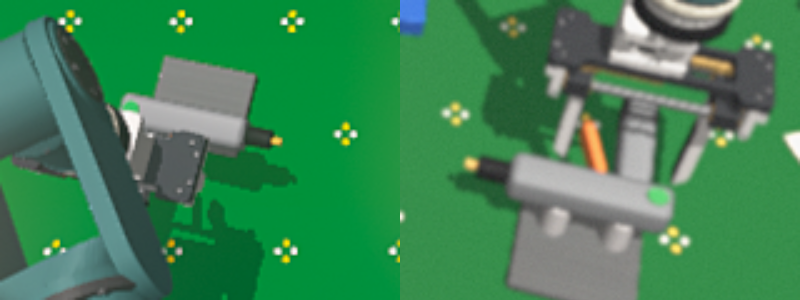

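The right half (scene view) shows the fingers straddling the trigger at about (595,145) and the grip at about (637,140), with neither touched. I'll squeeze now.

>>> {"api": "carry_out", "payload": {"series": [[0, 0, 0, 0, 0, 0, 0.0], [0, 0, 0, 0, 0, 0, 0.1], [0, 0, 0, 0, 0, 0, 0.2], [0, 0, 0, 0, 0, 0, 0.3], [0, 0, 0, 0, 0, 0, 0.3], [0, 0, 0, 0, 0, 0, 0.3], [0, 0, 0, 0, 0, 0, 0.3], [0, 0, 0, 0, 0, 0, 0.3]], "newtons": 20}}

```text
time_s: 4.7
eef_pos: [0.5579, 0.3368, 0.0399]
tool_rot: [0.0, 0.109, 0.994, 0.003]
wrist_force: [0.4, 5.2, -3.7]
opening: 0.494
finger_force: 20.0
```

Opening is 0.494, or 46.4 mm. That matches the 47 mm of a fully squeezed trigger, and the 20 N grip is well above the spring's 7 N, so it is against its stop. I'll hold briefly and release.

>>> {"api": "carry_out", "payload": {"series": [[0, 0, 0, 0, 0, 0, 0.3], [0, 0, 0, 0, 0, 0, 0.3], [0, 0, 0, 0, 0, 0, 0.3], [0, 0, 0, 0, 0, 0, 0.3], [0, 0, 0, 0, 0, 0, 0.3], [0, 0, 0, 0, 0, 0, 0.3], [0, 0, 0, 0, 0, 0, -1], [0, 0, 0, 0, 0, 0, -1], [0, 0, 0, 0, 0, 0, -1], [0, 0, 0, 0, 0, 0, -1], [0, 0, 0, 0, 0, 0, -1], [0, 0, 0, 0, 0, 0, -1], [0, 0, 0, 0, 0, 0, -1], [0, 0, 0, 0, 0, 0, -1]]}}

```text
time_s: 6.1
eef_pos: [0.5578, 0.3344, 0.0406]
tool_rot: [-0.0, 0.109, 0.994, 0.0]
wrist_force: [0.1, -0.3, 0.0]
opening: 0.996
finger_force: 0.0
```

```bash
python3 - <<'E'
from workcell import arm
import cv2
s=arm.state();print(s["opening"],s["eef_pos"],s["finger_force"])
p=arm.camera("scene"); cv2.imwrite("pics/s2.png",cv2.resize(p["frame"][150:290,380:540,::-1],None,fx=3,fy=3))
E
```

```text
0.9959335696796986 [0.55781896 0.33439207 0.04063823] 0.0
```

View pics/s2.png

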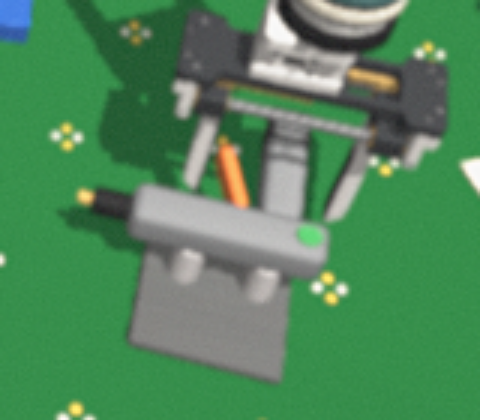

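The trigger has sprung back out, angled away from the grip at about (230,170). Next is the tray: rise and go above the bar.

>>> {"api": "carry_out", "payload": {"series": [[0, 0, -0.05, 0, 0, 0, -1], [0, 0, -0.1, 0, 0, 0, -1], [0, 0, -0.15, 0, 0, 0, -1], [-0.01, -0.045, -0.16, 0, 0, 7, -1], [-0.021, -0.09, -0.16, 0, 0, 14, -1], [-0.032, -0.135, -0.16, 0, 0, 21, -1], [-0.043, -0.18, -0.16, 0, 0, 28, -1], [-0.053, -0.225, -0.16, 0, 0, 35, -1], [-0.064, -0.27, -0.16, 0, 0, 43.1, -1], [-0.075, -0.315, -0.15, 0, 0, 43.1, -1], [-0.085, -0.36, -0.14, 0, 0, 43.1, -1], [-0.095, -0.4, -0.13, 0, 0, 43.1, -1], [-0.098, -0.414, -0.13, 0, 0, 43.1, -1], [-0.098, -0.414, -0.13, 0, 0, 43.1, -1], [-0.098, -0.414, -0.13, 0, 0, 43.1, -1], [-0.098, -0.414, -0.13, 0, 0, 43.1, -1]]}}

```text
time_s: 7.75
eef_pos: [0.5645, -0.0896, 0.1713]
tool_rot: [0.001, 0.465, 0.885, 0.001]
wrist_force: [0.2, 0.3, 0.2]
opening: 1.002
finger_force: 0.0
```

>>> {"api": "carry_out", "payload": {"series": [[0, 0, 0.04, 0, 0, 0, -1], [0, 0, 0.07, 0, 0, 0, -1], [0, 0, 0.09, 0, 0, 0, -1], [0, 0, 0.09, 0, 0, 0, -1], [0, 0, 0.09, 0, 0, 0, 0.3], [0, 0, 0.09, 0, 0, 0, 0.5], [0, 0, 0.09, 0, 0, 0, 0.7], [0, 0, 0.09, 0, 0, 0, 1], [0, 0, 0.09, 0, 0, 0, 1], [0, 0, 0.09, 0, 0, 0, 1], [0, 0, 0.09, 0, 0, 0, 1], [0, 0, 0.09, 0, 0, 0, 1]], "newtons": 50}}

```text
time_s: 8.95
eef_pos: [0.564, -0.0915, 0.0804]
tool_rot: [-0.0, 0.467, 0.885, 0.0]
wrist_force: [0.5, 0.2, -0.4]
opening: 0.356
finger_force: 0.0
```

>>> {"api": "carry_out", "payload": {"series": [[0, 0, 0, 0, 0, 0, 1], [0, 0, 0, 0, 0, 0, 1], [0, 0, 0, 0, 0, 0, 1], [0, 0, 0, 0, 0, 0, 1], [0, 0, 0, 0, 0, 0, 1], [0, 0, 0, 0, 0, 0, 1]], "newtons": 50}}

```text
time_s: 9.55
eef_pos: [0.5641, -0.0913, 0.0804]
tool_rot: [0.0, 0.466, 0.885, 0.0]
wrist_force: [0.6, 1.1, -0.7]
opening: 0.169
finger_force: 50.0
```

>>> {"api": "carry_out", "payload": {"series": [[0, 0, -0.01, 0, 0, 0, 1], [0, 0, -0.03, 0, 0, 0, 1], [0, 0, -0.055, 0, 0, 0, 1], [0, 0, -0.08, 0, 0, 0, 1], [0, 0, -0.105, 0, 0, 0, 1], [0, 0, -0.13, 0, 0, 0, 1], [0, 0, -0.15, 0, 0, 0, 1], [0, 0, -0.165, 0, 0, 0, 1], [0, 0, -0.17, 0, 0, 0, 1], [0, 0, -0.17, 0, 0, 0, 1], [0, 0, -0.17, 0, 0, 0, 1]]}}

```text
time_s: 10.65
eef_pos: [0.5634, -0.0913, 0.249]
tool_rot: [-0.001, 0.466, 0.885, -0.0]
wrist_force: [-0.2, -0.4, -4.1]
opening: 0.166
finger_force: 50.0
```

>>> {"api": "carry_out", "payload": {"series": [[0, 0, 0, -2, 2, 0, 1], [0, 0, 0, -4, 4, 0, 1], [0, 0, 0, -6, 6, 0, 1], [0, 0, 0, -8, 8, 0, 1], [0, 0, 0, -10, 10, 0, 1], [0, 0, 0, -12, 12, 0, 1], [0, 0, 0, -14, 14, 0, 1], [0, 0, 0, -16, 16, 0, 1], [0, 0, 0, -18, 18, 0, 1], [0, 0, 0, -20, 20, 0, 1], [0, 0, 0, -21.2, 21.2, 0, 1], [0, 0, 0, -21.2, 21.2, 0, 1], [0, 0, 0, -21.2, 21.2, 0, 1], [0, 0, 0, -21.2, 21.2, 0, 1], [0, 0, 0, -21.2, 21.2, 0, 1], [0, 0, 0, -21.2, 21.2, 0, 1], [0, 0, 0, -21.2, 21.2, 0, 1], [0, 0, 0, -21.2, 21.2, 0, 1], [0, 0, 0, -21.2, 21.2, 0, 1], [0, 0, 0, -21.2, 21.2, 0, 1]]}}

```text
time_s: 12.65
eef_pos: [0.564, -0.0914, 0.2505]
tool_rot: [-0.076, 0.451, 0.854, 0.247]
wrist_force: [-0.5, 0.3, -3.8]
opening: 0.167
finger_force: 50.0
```

```bash
cat > look.py <<'E'
import sys
from workcell import arm
import cv2, numpy as np
from scipy.spatial.transform import Rotation as R
k=sys.argv[1]
s=arm.state(); q=s["tool_rot"]; z=R.from_quat([*q[1:],q[0]]).as_matrix(); print("tilt",np.degrees(np.arccos(-z[2,2])),s["eef_pos"],s["opening"])
Rt=np.stack([z[:,1],z[:,0],-z[:,2]],1); g=np.array(s["eef_pos"])-z[:,2]*arm.grip_depth; O=g-Rt@[0,0,.1]
ims=[]
for n in("top","scene"):
    p=arm.camera(n)
    P=np.linalg.inv(p["T"])@np.append(O,1); u=int(p["cx"]+p["fx"]*P[0]/-P[2]); v=int(p["cy"]-p["fy"]*P[1]/-P[2])
    c=p["frame"][max(0,v-75):v+75,max(0,u-100):u+100,::-1]; ims.append(cv2.resize(c,(400,300),interpolation=cv2.INTER_CUBIC))
    for t in("tray_corner","button1_mid"):
        print(n,t,[(((np.array(d["centre"])-O)@Rt*1000).round().tolist(),round(d["p"],2)) for d in arm.mark_of(p,t)])
cv2.imwrite(f"pics/{k}.png",np.hstack(ims))
E
python3 look.py t1
```

```text
tilt 29.98465960375498 [ 0.56397865 -0.0913604   0.25046063] 0.16692407121958264
top tray_corner []
top button1_mid [([-93.0, -42.0, 7.0], 0.46)]
scene tray_corner [([-99.0, -69.0, 6.0], 0.81)]
scene button1_mid [([-83.0, -36.0, 6.0], 0.59)]
```

View pics/t1.png

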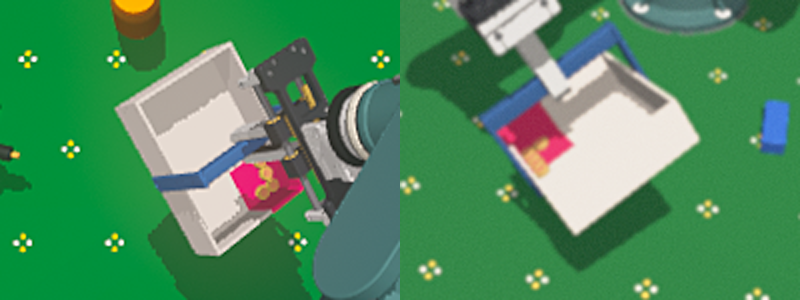

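Both views show brass pieces clustered in the pink area: top at about (265,182), scene at about (537,155). I'll rock the tray slightly to seat them, then map the brass pixels into tray coordinates.

>>> {"api": "carry_out", "payload": {"series": [[0, 0, 0, -4, -4, 0, 1], [0, 0, 0, -8, -8, 0, 1], [0, 0, 0, -8, -8, 0, 1], [0, 0, 0, -8, -8, 0, 1], [0, 0, 0, -8, -8, 0, 1], [0, 0, 0, -3, -1, 0, 1], [0, 0, 0, 3, 4, 0, 1], [0, 0, 0, 8, 8, 0, 1], [0, 0, 0, 8, 8, 0, 1], [0, 0, 0, 8, 8, 0, 1], [0, 0, 0, 8, 8, 0, 1], [0, 0, 0, 4, 4, 0, 1], [0, 0, 0, 0, 0, 0, 1], [0, 0, 0, 0, 0, 0, 1], [0, 0, 0, 0, 0, 0, 1], [0, 0, 0, 0, 0, 0, 1], [0, 0, 0, 0, 0, 0, 1]]}}

```text
time_s: 14.65
eef_pos: [0.5645, -0.0916, 0.2507]
tool_rot: [-0.076, 0.45, 0.855, 0.247]
wrist_force: [-0.2, 0.8, -3.1]
opening: 0.164
finger_force: 50.0
```

```bash
cat >> look.py <<'E'
from h import cloud
M=np.full((300,400,3),60,np.uint8)
for n in("top","scene"):
    p=arm.camera(n); C=(cloud(p)-O)@Rt*1000; hsv=cv2.cvtColor(p["frame"],cv2.COLOR_RGB2HSV)
    ins=(abs(C[...,0])<100)&(abs(C[...,1])<75)&(C[...,2]>-5)&(C[...,2]<30)
    m=ins&(hsv[...,0]>9)&(hsv[...,0]<28)&(hsv[...,1]>90)
    print(n,m.sum(),C[m].min(0).round() if m.any() else"",C[m].max(0).round() if m.any() else"")
    if m.any(): print(np.unique((C[m][:,:2]/10).round()*10,axis=0,return_counts=True))
    D=np.full((300,400,3),60,np.uint8)
    for c,col in zip(C[ins],p["frame"][ins][:,::-1]): cv2.circle(D,(int(200+2*c[0]),int(150-2*c[1])),2,col.tolist(),-1)
    ims.append(D)
cv2.imwrite(f"pics/{k}.png",np.vstack([np.hstack(ims[:2]),np.hstack(ims[2:])]))
E
python3 look.py t2
```

```text
tilt 29.970713862603848 [ 0.56454501 -0.09158703  0.25071367] 0.16380986178291093
top tray_corner [([-91.0, -71.0, 7.0], 0.72)]
top button1_mid [([-86.0, -46.0, 10.0], 0.39), ([130.0, 248.0, -298.0], 0.2)]
scene tray_corner [([-99.0, -74.0, 5.0], 0.94)]
scene button1_mid [([-87.0, -40.0, 8.0], 0.47)]
top 114 [-95. -73.   5.] [-52. -37.  16.]
(array([[-100.,  -50.],
       [ -90.,  -70.],
       [ -90.,  -60.],
       [ -90.,  -50.],
       [ -90.,  -40.],
       [ -80.,  -70.],
       [ -80.,  -60.],
       [ -80.,  -50.],
       [ -80.,  -40.],
       [ -70.,  -70.],
       [ -70.,  -60.],
       [ -60.,  -70.],
       [ -60.,  -60.],
       [ -50.,  -60.],
       [ -50.,  -50.]]), array([ 1,  6,  9,  9,  8,  7, 14,  8,  9,  9, 14,  4, 12,  3,  1]))
scene 122 [-92. -70.   6.] [-20. -38.  14.]
(array([[-90., -70.],
       [-90., -60.],
       [-90., -50.],
       [-90., -40.],
       [-80., -70.],
       [-80., -60.],
       [-80., -50.],
       [-80., -40.],
       [-70., -70.],
       [-70., -60.],
       [-60., -70.],
       [-60., -60.],
       [-50., -70.],
       [-50., -60.],
       [-40., -70.],
       [-40., -60.],
       [-30., -70.],
       [-30., -60.],
       [-20., -70.],
       [-20., -60.]]), array([ 1,  4,  5,  2,  7, 10, 13,  9,  4,  5,  4,  9,  6,  8,  6,  6,  5,
       12,  3,  3]))
```

View pics/t2.png

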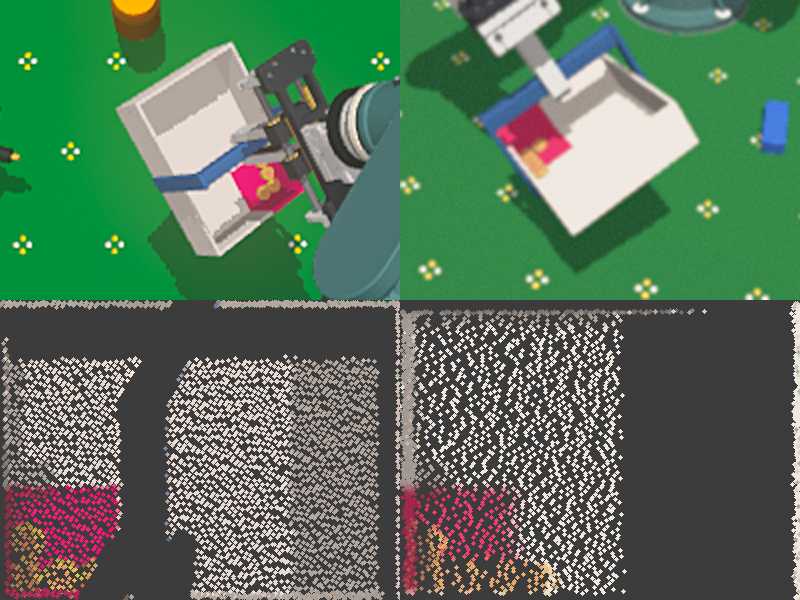

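Four buttons are in a row along the -y wall, reaching to x≈-20 mm, with the fifth at (-87,-45). They need to be more compact, so I'll tip mostly towards -x with a slight +y to break the row, then return.

>>> {"api": "carry_out", "payload": {"series": [[0, 0, 0, -2, -7, 0, 1], [0, 0, 0, -5, -14, 0, 1], [0, 0, 0, -7, -21, 0, 1], [0, 0, 0, -8, -28, 0, 1], [0, 0, 0, -8, -28, 0, 1], [0, 0, 0, -8, -28, 0, 1], [0, 0, 0, -8, -28, 0, 1], [0, 0, 0, -8, -28, 0, 1], [0, 0, 0, -8, -28, 0, 1], [0, 0, 0, -7, -21, 0, 1], [0, 0, 0, -5, -14, 0, 1], [0, 0, 0, -2, -7, 0, 1], [0, 0, 0, 0, 0, 0, 1], [0, 0, 0, 0, 0, 0, 1], [0, 0, 0, 0, 0, 0, 1], [0, 0, 0, 0, 0, 0, 1], [0, 0, 0, 0, 0, 0, 1]]}}

```text
time_s: 16.75
eef_pos: [0.5636, -0.0907, 0.2525]
tool_rot: [-0.074, 0.45, 0.855, 0.247]
wrist_force: [-0.5, 0.7, -4.0]
opening: 0.165
finger_force: 50.0
```

```bash
python3 look.py t3
```

```text
tilt 29.88900666293899 [ 0.56356051 -0.09070173  0.25250995] 0.16460452747552673
top tray_corner [([-91.0, -74.0, 10.0], 0.93)]
top button1_mid [([-88.0, -60.0, 8.0], 0.69), ([-89.0, -46.0, 11.0], 0.51)]
scene tray_corner [([-97.0, -76.0, 8.0], 0.79)]
scene button1_mid [([128.0, 248.0, -292.0], 0.57), ([-87.0, -43.0, 8.0], 0.52), ([-3.0, -4.0, -2.0], 0.19)]
top 165 [-97. -72.   4.] [-63.  -3.  17.]
(array([[-100.,  -70.],
       [-100.,  -50.],
       [ -90.,  -70.],
       [ -90.,  -60.],
       [ -90.,  -50.],
       [ -90.,  -40.],
       [ -90.,  -30.],
       [ -90.,  -20.],
       [ -90.,  -10.],
       [ -90.,   -0.],
       [ -80.,  -70.],
       [ -80.,  -60.],
       [ -80.,  -50.],
       [ -80.,  -40.],
       [ -80.,  -30.],
       [ -80.,  -20.],
       [ -80.,  -10.],
       [ -80.,   -0.],
       [ -70.,  -70.],
       [ -70.,  -60.],
       [ -70.,  -50.],
       [ -60.,  -60.],
       [ -60.,  -50.]]), array([ 1,  1,  7, 11,  7, 11, 11, 13, 12,  3,  3, 13,  6,  7, 10,  4, 13,
        1,  2, 14,  9,  5,  1]))
scene 135 [-95. -72.   5.] [-59.  -6.  13.]
(array([[-90., -70.],
       [-90., -60.],
       [-90., -50.],
       [-90., -40.],
       [-90., -30.],
       [-90., -20.],
       [-90., -10.],
       [-80., -70.],
       [-80., -60.],
       [-80., -50.],
       [-80., -40.],
       [-80., -30.],
       [-80., -20.],
       [-80., -10.],
       [-70., -70.],
       [-70., -60.],
       [-70., -50.],
       [-60., -60.]]), array([ 1,  6,  5,  3,  4,  7,  5,  9,  6, 13, 13, 14,  7, 11,  5, 11,  4,
       11]))
```

View pics/t3.png

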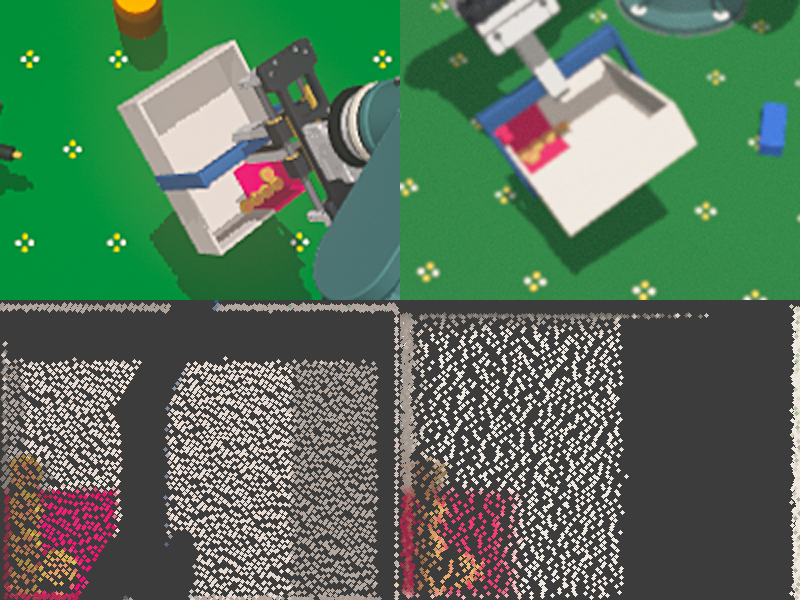

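The buttons are now four in a column on the -x wall plus one at (-69,-58). One more, gentler tip the other way should give a 3+2 cluster.

>>> {"api": "carry_out", "payload": {"series": [[0, 0, 0, 8, 2, 0, 1], [0, 0, 0, 16, 5, 0, 1], [0, 0, 0, 25, 7, 0, 1], [0, 0, 0, 25, 7, 0, 1], [0, 0, 0, 25, 7, 0, 1], [0, 0, 0, 17, 5, 0, 1], [0, 0, 0, 9, 2, 0, 1], [0, 0, 0, 0, 0, 0, 1], [0, 0, 0, 0, 0, 0, 1], [0, 0, 0, 0, 0, 0, 1], [0, 0, 0, 0, 0, 0, 1], [0, 0, 0, 0, 0, 0, 1], [0, 0, 0, 0, 0, 0, 1]]}}

```text
time_s: 18.45
eef_pos: [0.5651, -0.0911, 0.2508]
tool_rot: [-0.076, 0.45, 0.855, 0.247]
wrist_force: [0.0, -0.3, -3.7]
opening: 0.163
finger_force: 50.0
```

```bash
python3 look.py t4
```

```text
tilt 29.948250149706315 [ 0.56508912 -0.0911034   0.25076839] 0.16268511045982958
top tray_corner [([-92.0, -76.0, 9.0], 0.75), ([-86.0, -11.0, 11.0], 0.29)]
top button1_mid [([-91.0, -46.0, 10.0], 0.55)]
scene tray_corner [([-97.0, -75.0, 5.0], 0.79)]
scene button1_mid [([-88.0, -40.0, 6.0], 0.4)]
top 168 [-96. -72.   5.] [-61.  -2.  18.]
(array([[-100.,  -30.],
       [-100.,  -10.],
       [ -90.,  -70.],
       [ -90.,  -60.],
       [ -90.,  -50.],
       [ -90.,  -40.],
       [ -90.,  -30.],
       [ -90.,  -20.],
       [ -90.,  -10.],
       [ -90.,   -0.],
       [ -80.,  -70.],
       [ -80.,  -60.],
       [ -80.,  -50.],
       [ -80.,  -40.],
       [ -80.,  -30.],
       [ -80.,  -20.],
       [ -80.,  -10.],
       [ -80.,   -0.],
       [ -70.,  -70.],
       [ -70.,  -60.],
       [ -60.,  -70.],
       [ -60.,  -60.]]), array([ 1,  1,  6, 11, 10, 11, 11, 11, 13,  6,  4, 12,  7,  6,  6,  7, 11,
        1,  9, 12,  6,  6]))
scene 133 [-98. -71.   7.] [-59.  -5.  15.]
(array([[-100.,  -60.],
       [-100.,  -40.],
       [ -90.,  -70.],
       [ -90.,  -60.],
       [ -90.,  -50.],
       [ -90.,  -40.],
       [ -90.,  -30.],
       [ -90.,  -20.],
       [ -90.,  -10.],
       [ -80.,  -70.],
       [ -80.,  -60.],
       [ -80.,  -50.],
       [ -80.,  -40.],
       [ -80.,  -30.],
       [ -80.,  -20.],
       [ -80.,  -10.],
       [ -80.,   -0.],
       [ -70.,  -70.],
       [ -70.,  -60.],
       [ -60.,  -70.],
       [ -60.,  -60.]]), array([ 1,  1,  2,  7,  5,  6,  4,  6,  6,  6,  5, 13,  8, 15,  9, 11,  1,
        5,  7,  7,  8]))
```

View pics/t4.png

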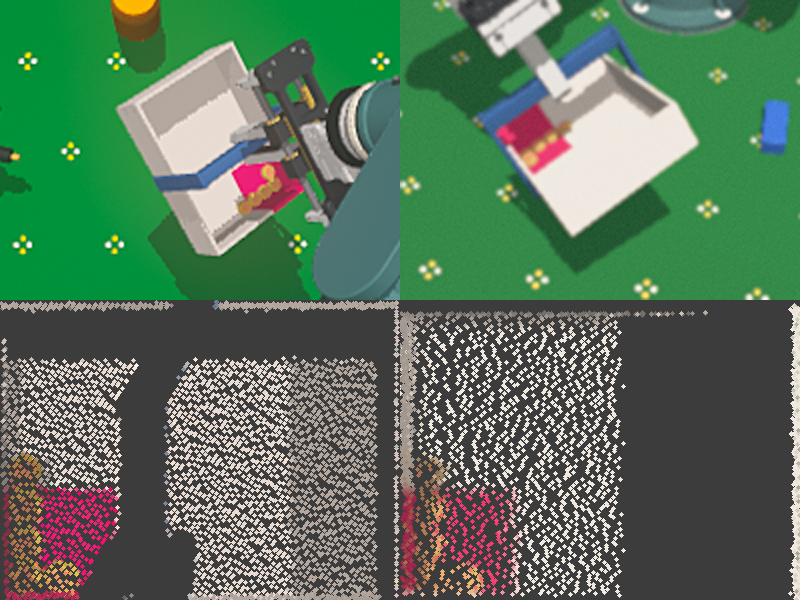

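The cluster is unchanged: a column of four plus one. I'll tip a bit more strongly.

>>> {"api": "carry_out", "payload": {"series": [[0, 0, 0, 7, 2, 0, 1], [0, 0, 0, 14, 4, 0, 1], [0, 0, 0, 21, 6, 0, 1], [0, 0, 0, 29, 7, 0, 1], [0, 0, 0, 29, 7, 0, 1], [0, 0, 0, 29, 7, 0, 1], [0, 0, 0, 29, 7, 0, 1], [0, 0, 0, 21, 6, 0, 1], [0, 0, 0, 14, 4, 0, 1], [0, 0, 0, 7, 2, 0, 1], [0, 0, 0, 0, 0, 0, 1], [0, 0, 0, 0, 0, 0, 1], [0, 0, 0, 0, 0, 0, 1], [0, 0, 0, 0, 0, 0, 1], [0, 0, 0, 0, 0, 0, 1]]}}

```text
time_s: 20.35
eef_pos: [0.5651, -0.0913, 0.2513]
tool_rot: [-0.076, 0.45, 0.855, 0.247]
wrist_force: [0.1, -0.2, -4.0]
opening: 0.166
finger_force: 50.0
```

```bash
python3 look.py t5|grep -E "tilt|^(top|scene) [0-9]|button"
```

```text
tilt 29.922343166220227 [ 0.56508969 -0.09134806  0.25128836] 0.1660128073578689
top button1_mid [([-92.0, -49.0, 9.0], 0.49)]
scene button1_mid [([-87.0, -43.0, 8.0], 0.52)]
top 143 [-95. -73.   7.] [-54. -37.  16.]
scene 127 [-98. -71.   4.] [-43. -40.  14.]
```

View pics/t5.png

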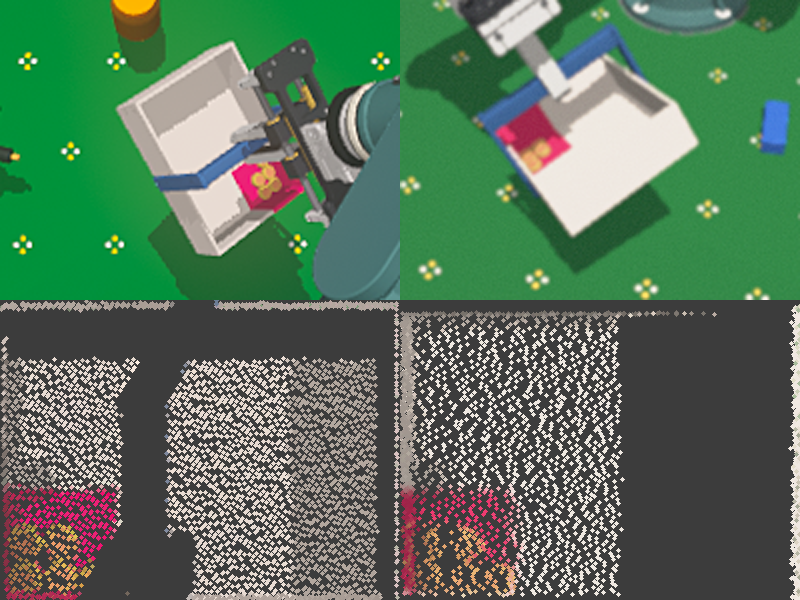

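All five buttons now sit 3+2 inside the pink corner patch (bottom left of each map), the tilt is 29.9° and the grip is firm. Handing in.

```bash
python3 -c "
from workcell import arm
print(arm.job_done())"
```

```text
the job is handed in; nothing more can be done
None
```

I squeezed the trigger to its stop, held it and let it spring back out, then lifted the tray by its bar; it was handed in at about 20 s, held in the air at 30° with all five buttons in the pink corner and the jar, tin and chalk box untouched (no verdict was returned).

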